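Load a wheel bearing through the one-way flap of the greaser's feed lane

ROBOT

A 6-joint arm with a two-finger parallel gripper is mounted at the origin on the work surface. World frame = base frame: x ahead of the robot, y to its left, z up, the work surface at z = 0. Lengths are in m, angles in rad, forces in N, time in s.
With the tool pointing down it reaches from about 0.35 to 0.775 m from the base axis. Payload 7.3 kg.
Tool frame: the origin (TCP) lies midway between the tips of the shut fingers; the grasp point (between the pads) lies grasp_offset behind it (grasp_offset is the distance from the TCP to the grasp point, in m); z points along the fingers, y is the line along which they close (so a half turn about z gives the same grasp; the last joint's range is limited). The gripper opens to 92 mm and grips with 3 to 60 N. Pads are 19 mm wide; open, the fingers measure 130 mm over their backs; the gripper's body (75 mm by 190 mm) begins 47 mm behind the grasp point.
Start: joints at [-1.308, 0.342, 1.524, -0, 1.275, -0.146], TCP at [0.209, -0.482, 0.227] pointing down, gripper open.
Joint ranges: [-2.53, 2.53], [-0.77, 2.02], [0.04, 2.7], [-1, 4.14], [0.28, 2.66], [-3.11, 3.11]. Speed limits (rad/s): [2.57, 2.57, 3.14, 3.14, 3.14, 3.14].

INTERFACE

Orientations are given as [roll, pitch, yaw] about the fixed x, y, z axes, in that order (R = Rz(yaw) Ry(pitch) Rx(roll)).
In Python, from cell import * gives the robot as it stands.
- The arm moves only by the tool step_arm, never from a script. Its argument "plan" is a list of rows, each a list of 5 numbers: the closure, from -1 (fully open) to 1 (shut), then the shift along the tool's x, y, z in m, then the turn about the tool's z in rad. In form: [[hand, x, y, z, twist], ...]. A call has 1 to 20 rows; each row is the pose to reach, as a shift and turn from the pose commanded when the call began, along the tool's axes at that moment; what a row does not reach only later rows make up. A row lasts 1/8 s, in which the tool goes at most 62.5 mm and 10.7 degrees, less where a joint would pass 70% of its speed; a pose out of reach is approached as far as the arm can. A call with a gripper value outside its range is refused whole. The fingers move at their own pace and stop on an object; "grip_force" is the grip in N (left out, the last holds). Time passes only in rows, so rows that repeat a pose let the fingers close. It gives the time, the measured TCP pose, the force, the opening and the grip force at its end, in the units of the state.
- observe(): the state, without advancing time (a new reading comes with each control period).
- read_camera(name): name is "scene" or "top"; returns a dict with "img" (400x640x3 uint8, red, green, blue), "range_z" (400x640 float32, m along the optical axis (not along the pixel's ray), 0 where there is no reading), "fx", "fy", "cx", "cy" (pixels), "R" (3x3) and "t" (3): a world point X has camera coordinates R X + t. Camera axes: x right, y down, z forward; pixel columns grow to the right and rows downward; lengths in m; the calibration is good to about 2 mm. A picture is of the moment at which its call begins.
- hand_in(): hands the job in; it is judged then, once.
The state is a dict: "time": time; "qpos": joint angles; "qvel": joint speeds; "joint_efforts": joint torques, N m; "tool_pos": TCP position; "tool_rot": TCP orientation; "contact_force": force on the tool from outside, world axes, zero at the start; "torque": the same for the moment, N m; "opening": finger opening in m; "grip_force": force on a finger pad.
Only numpy, scipy, OpenCV 4.12 (cv2) and the standard library are available. Lean on these libraries where they do the work, as an engineer would, in place of code of your own. Each camera call takes 0.05 s, during which the arm holds its last target. There are 200 camera calls.

TASK

Set the tall wheel bearing flat on the open tray of the greaser's feed lane, then slide it slowly and gently inward through the sprung flap, against the spring plunger, until the flap has popped up behind it. Then let the spring ease the bearing back onto the raised flap, without letting it snap back, and take the fingers away, so that the flap alone holds it in the lane. Leave everything else on the bench where it is.

Things in the scene. Friction and masses are not known exactly. Their poses are not given: they have to be found in the camera images.
- bearing: the wheel bearing to load: plain steel ring standing on its flat end, outside diameter 52 mm, bore 25 mm, 37 mm tall (the tallest of the three steel rings), about 0.4 kg. Starts loose on the bench. Origin: centre of its underside; z is its axis, up.
- lane: feed lane fixed to the bench, grey greaser box (130x160x65 mm, round white tub on top) at its far end. Origin: bench level, under the middle of the mouth of the roofed part; +x inward along the lane (push direction), y across, z up. Greasy floor 14 mm above the bench, 90 mm wide, x -100 to +240 mm. Inside it a flap and a spring plunger form one unit, clamped at an unmeasured place, new each time.
- tray (a point): middle of the open tray, on the lane floor, at x = -50 mm of the lane, axes as the lane's. The tray is 100 mm long (lane x -100 to 0 mm), between two kerbs 58 mm apart, each 10 mm high above the floor and 10 mm thick. The bearing is set down here.
- mouth (a point): middle of the roofed part's mouth, on the lane floor (lane x = 0), axes as the lane's. From here to x = 240 mm: walls 58 mm apart under two lips, underside 39.5, top 43.5 mm above the floor; between the lips a slot 36 mm wide, too narrow for the bearing. Closed fingers (20 mm wide across the lane, 36 mm along it), tips 16 to 22 mm above the floor, fit the slot and pass over the flap.
- flap (a joint): flap angle (rad): 0 upright, up to 1.5 folded inward and down. Steel plate 50 mm wide, top edge 13 mm above the floor; hinge line across the lane, 7 mm below its floor, 35 to 65 mm inside the mouth (not measured). A light spring lifts it; the bearing's foot folds it with 2 to 5 N. It cannot fold outward. It pops up once the bearing's rear is about 20 mm past the hinge.
- far_end (a point): middle of the lane floor's far end (lane x = 240 mm). Before it the plunger: rubber pad 3 to 33 mm above the floor, face at rest 48 mm inward of the flap's hinge. Spring: 1.2 N + 0.2 N per mm, about 6 N when the flap pops up; solid stop at 29 mm, about 5 mm later. Friction adds 1 to 3 N; pushing over 22 N is too hard. It returns the bearing about 20 mm onto the flap; over 0.3 m/s is a snap.
- race: bystander: low wide steel bearing race, diameter 68 mm, 16 mm tall; origin at the centre of its underside
- small_bearing: bystander: small steel bearing, diameter 38 mm, 14 mm tall; origin at the centre of its underside
- mug: bystander: black mug, 80 mm across, 95 mm tall; origin at the centre of its underside
- wrench: bystander: steel wrench 200 mm long lying flat; origin in its middle, at its underside
- can: bystander: spray can, 60 mm across, 190 mm tall; origin at the centre of its underside
- socket: bystander: dark steel wrench socket standing up, 26 mm across, 50 mm tall; origin at the centre of its underside
Things that resemble listed ones, but are neither listed nor needed, are in the scene too. Several things have the shape of the bearing; the one meant has the colours described above.

How it is judged:
By the outcome, as a careful person would: the job done as asked, in the order asked, and still so for the second after the job is handed in, with the robot touching nothing.
It also fails if it takes over 64 s, if anything falls off the work surface, if the arm or the gripper's body presses on something with over 40 N, if the wrist force passes 120 N, or if a joint passes its speed limit or range.

## Working session

There is one attempt and no reset: what is moved stays moved. The work goes in short steps, Python scripts to look and compute and a tool call to move; the robot and the scene stay as the last step left them, time stands still between calls to the robot, and variables do not carry over. Pictures are saved under pics/ and viewed, at most 10 in all, crops included, and the job is handed in when it is done.

Besides the shell and the picture viewer there is one more tool, called after "Request:" as name(argument=value, ...), one argument or row to a line, values as JSON. step_arm: Moves the arm, as the interface text tells. Its arguments: {"type":"object","properties":{"plan":{"type":"array","items":{"type":"array","items":{"type":"number"}}},"grip_force":{"type":"number"}},"required":["plan"]}

```bash
mkdir -p pics
cat > h.py <<'E'
from cell import *
import numpy as np, cv2
def cam(n):
    return read_camera(n)
def pts(c):
    h,w=c['range_z'].shape; v,u=np.mgrid[:h,:w]; z=c['range_z']
    P=np.stack([(u-c['cx'])/c['fx']*z,(v-c['cy'])/c['fy']*z,z],-1)
    return (P-c['t'])@c['R']
E
python3 - <<'E'
from h import *
s=observe();print({k:np.round(v,3) for k,v in s.items()})
for n in("scene","top"):
    c=cam(n);cv2.imwrite(f'pics/{n}0.png',c['img'][:,:,::-1]);np.savez(f'{n}0.npz',**c)
    print(n,c['fx'],np.round(-c['R'].T@c['t'],3),np.round(c['R'],2).tolist())
E
```

```text
{'time': np.float64(0.0), 'qpos': array([-1.308,  0.343,  1.525, -0.   ,  1.275, -0.146]), 'qvel': array([-0.001,  0.002,  0.   , -0.001,  0.001, -0.002]), 'joint_efforts': array([-1.0000e-03, -4.3124e+01, -2.4422e+01,  7.2000e-02,  5.6000e-02,
       -0.0000e+00]), 'tool_pos': array([ 0.209, -0.481,  0.226]), 'tool_rot': array([-3.14 , -0.   ,  0.409]), 'contact_force': array([ 0.047, -0.979, -0.672]), 'torque': array([-0.026, -0.03 , -0.01 ]), 'grip_force': np.float64(0.0), 'opening': np.float64(0.092)}
scene 405.5494183189608 [ 1.167 -0.469  0.641] [[0.65, 0.76, -0.02], [0.45, -0.4, -0.8], [-0.61, 0.51, -0.6]]
top 520.8339289507609 [0.443 0.034 1.522] [[0.02, -1.0, 0.0], [-0.99, -0.02, -0.1], [0.1, -0.0, -1.0]]
```

View pics/scene0.png

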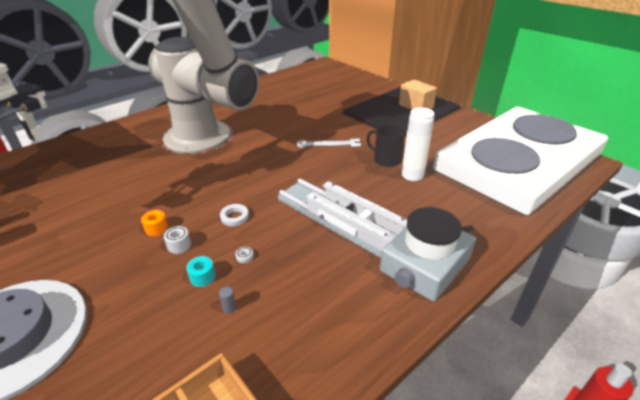

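View pics/top0.png

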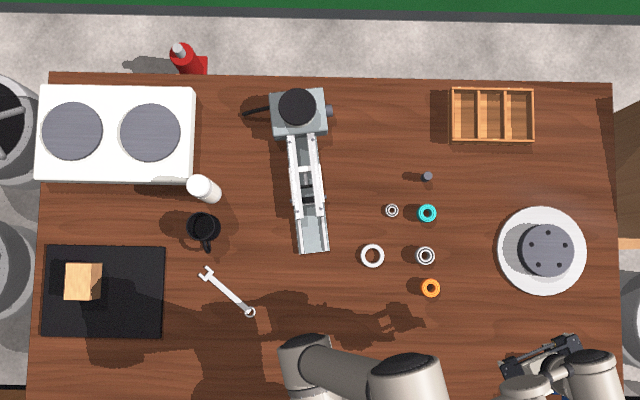

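The scene picture shows the steel bearing at (177,239), between orange and teal lookalikes; in the top picture it is at (426,256). In the top picture the lane runs from the tray end (313,250) to the greaser box (298,112).

Run:
```python
from h import *
c=dict(np.load('top0.npz'));P=pts(c);z=P[...,2]
# bearing top
m=np.zeros(z.shape,bool);m[242:270,412:440]=1
b=m&(z>0.03)&(z<0.045)
e=cv2.minEnclosingCircle(P[b][:,:2].astype(np.float32)); print('bearing',b.sum(),P[b].mean(0),e,np.median(P[b][:,2]))
cc=dict(np.load('scene0.npz'));Q=pts(cc)
d=np.hypot(Q[...,0]-e[0][0],Q[...,1]-e[0][1]);k=(d<.05)&(Q[...,2]>.032)&(Q[...,2]<.043)
print('scene bearing',k.sum(),cv2.minEnclosingCircle(Q[k][:,:2].astype(np.float32)),np.median(Q[k][:,2]))
print('bench',np.median(z[300:340,500:560]))
# lane lips
m=np.zeros(z.shape,bool);m[136:262,275:340]=1
for n,lo,hi in(('lips',.05,.066),('kerb',.019,.03),('floor',.009,.0185),('all',.009,.07)):
    k=m&(z>lo)&(z<hi); 
    r=cv2.minAreaRect(P[k][:,:2].astype(np.float32)*1000); print(n,k.sum(),np.round(r[0],1),np.round(r[1],1),r[2],np.median(z[k]))
for row in range(140,262,8):
    print(row,(z[row,284:334:2]*1000).astype(int))
cr=c['img'][120:265,260:350,::-1];cv2.imwrite('pics/crop.png',cv2.resize(cr,None,fx=4,fy=4,interpolation=cv2.INTER_CUBIC))
```

```text
bearing 208 [ 0.44766699 -0.27629023  0.03687837] ((0.4477401077747345, -0.27677473425865173), 0.026685791090130806) 0.03677279509223525
scene bearing 291 ((0.44826263189315796, -0.27830642461776733), 0.027198240160942078) 0.03903801645682444
bench -0.00021908247674337457
lips 1253 [666.9  85.9] [241.3 111.8] 7.9688286781311035 0.057326817303035835
kerb 370 [618.2  73.4] [344.2 114.7] 9.999197959899902 0.022648456132003038
floor 1597 [618.8  64.6] [352.8 162.2] 12.593603134155273 0.013958132686586867
all 3613 [618.8  64.6] [352.8 162.2] 12.593603134155273 0.0221823842289171
140 [ 3 13 63 57 61 59  8 19 15 11 11 13 55 56 65 53 15  6 -1  0  0 -1  0 -1
  1]
148 [-2 -4 15 54 58 53 18  9 16 17 11 13 10 55 62 63 18  2 -2  4 -1  1 -1  1
  4]
156 [-1  8 14 60 62 59 54 14 12 16 10 14 13 55 60 59 54  8  1  3 -2 -1 -3 -4
  0]
164 [ 2 -1 -1 61 57 60 58  8 14  4 14 18  8 13 55 50 58 14  1  1 -1  4 -4 -1
  0]
172 [-4  9  2 38 54 56 63 59 34 30 41 40 19 14 53 60 56 56 40 -7  0  1  0  1
 -7]
180 [ 3 -5 -1 31 52 57 53 53 13 14 36 36 17 12 64 58 64 57 41  2  0  0  0 -2
  2]
188 [ 1  3 -4 -5 37 61 56 56 54 18 21 14 13 15 12 54 57 56 60 34 -3  8  2 -1
 -1]
196 [ 0  4 -7 -1 33 56 59 64 54 11 11 19 16 13 10 56 54 61 59 36 37 38 -1 -2
  5]
204 [ 0 -2 -5  2  0 36 57 61 56  9 29 25 26 24 24 14 62 53 57 56  0  1  3 -1
 -3]
212 [   4    1 1522   -3    0   15   60   58   59   57   18   15   17   15
    7   11   53   55   53   67   14    7   -2    0   -4]
220 [ 0  0  0 -4  0 -2 14 22 19 11 15 18  8  9 10 11 17 11 13 24 14 -4  4 -3
  2]
228 [ 0 -2  1  1 -3  1 17 20 26 11 16  7 21  8 13 20 13 12 13 27 20 17 -4  3
 -3]
236 [-2 -1 -2  2  0  0 -1 13 21 18 12  9 14 13 17 14 13 17 10 13 20 10  1 -3
 -2]
244 [ 4  4  2  3  1 -1 -5 20 23 23 10 11 17 12 14 16 16 10 16 12 22 31 18 -3
  0]
252 [-1  2  3  2  1  0 -3 -1 11 23 17 19 11 14 18 12 17 -2  8 -4  0 -5 -1  2
  4]
260 [-4  1  3  2  4  7 -3  0 -1  0 -3 -4  0  0 -2  0 -2  2 -3 -2 -7  2  2  0
 -3]
```

View pics/crop.png

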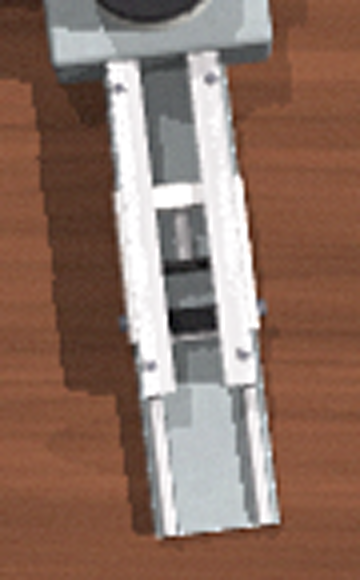

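The crop shows the two lips with the slot between them. The dark flap is at about crop (192,320), i.e. image row 200, the rubber pad at row 186 and the mouth at about row 217.

```bash
cat >> h.py <<'E'
def ray(c,u,v,h):
    d=np.stack([(np.asarray(u,float)-c['cx'])/c['fx'],(np.asarray(v,float)-c['cy'])/c['fy'],np.ones(np.shape(u))],-1)@c['R']
    o=-c['R'].T@c['t']; return o+d*((h-o[2])/d[...,2])[...,None]
E
python3 - <<'E'
from h import *
c=dict(np.load('top0.npz'));g=c['img'].min(2).astype(int)
for r in (145,165,200,212,230,245): print(r,g[r,280:334].tolist())
mid=[];W=[]
for r in list(range(140,166))+list(range(176,213)):
    x=g[r]; k=np.where(x[280:332]>215)[0]+280
    gaps=np.where(np.diff(k)>4)[0]
    if len(gaps)!=1: continue
    a,b=k[gaps[0]]+.5,k[gaps[0]+1]-.5
    A,B=ray(c,[a,b],[r,r],.0575); mid.append((A+B)/2);W.append(np.hypot(*(A-B)[:2]))
mid=np.array(mid);W=np.array(W);print(len(W),np.median(W),W.std())
ok=abs(W-np.median(W))<.004
vx,vy,x0,y0=cv2.fitLine(mid[ok][:,:2].astype(np.float32),cv2.DIST_HUBER,0,.001,.001).ravel();
if vx<0: vx,vy=-vx,-vy
print('yaw',np.arctan2(vy,vx),'line',x0,y0)
# mouth: lip ends; tray end: along-lane profile
for off in (-22,0,22):
    pass
def prof(offs,h,s):
    out=[]
    n=np.array([-vy,vx])
    for t in s:
        acc=[]
        for o in offs:
            p=np.array([x0+vx*t+n[0]*o,y0+vy*t+n[1]*o,h]);q=c['R']@p+c['t']
            u=c['fx']*q[0]/q[2]+c['cx'];v=c['fy']*q[1]/q[2]+c['cy']
            acc.append(cv2.getRectSubPix(c['img'].min(2),(1,1),(float(u),float(v)))[0,0])
        out.append(int(np.mean(acc)))
    return out
s=np.arange(-.2,.0,.002)
tx=lambda a:' '.join(f'{int(round(t*1000))}:{v}' for t,v in zip(s,a))
print('L',tx(prof([.022,.025],.0575,s)));print('R',tx(prof([-.022,-.025],.0575,s)))
print('F',tx(prof([-.015,0,.015],.014,s)))
s=np.arange(-.1,.05,.002);print('flap',tx(prof([-.008,0,.008],.027,s)))
E
```

```text
145 [36, 34, 40, 33, 31, 31, 48, 123, 222, 255, 255, 252, 238, 242, 241, 199, 87, 91, 92, 97, 97, 95, 94, 99, 96, 96, 97, 116, 197, 242, 237, 232, 235, 239, 237, 222, 160, 112, 50, 53, 52, 59, 53, 55, 52, 55, 54, 56, 59, 54, 55, 53, 58, 59]
165 [43, 43, 40, 40, 38, 41, 43, 32, 68, 159, 243, 255, 250, 249, 234, 237, 240, 233, 80, 81, 92, 119, 137, 144, 161, 164, 162, 148, 152, 163, 193, 242, 237, 235, 247, 250, 249, 233, 232, 255, 188, 41, 63, 65, 59, 64, 64, 65, 65, 62, 61, 64, 64, 69]
200 [38, 45, 42, 40, 47, 41, 44, 41, 42, 61, 95, 118, 199, 238, 255, 250, 254, 241, 243, 239, 243, 241, 11, 28, 22, 41, 43, 41, 46, 36, 42, 41, 38, 42, 138, 252, 243, 239, 238, 238, 244, 255, 244, 254, 202, 34, 50, 56, 57, 60, 56, 54, 57, 60]
212 [42, 41, 47, 48, 47, 38, 39, 36, 46, 44, 47, 46, 37, 62, 121, 139, 189, 156, 191, 242, 241, 244, 236, 169, 92, 97, 101, 129, 123, 125, 125, 125, 125, 127, 117, 140, 225, 244, 240, 237, 240, 242, 247, 248, 152, 112, 50, 59, 65, 62, 64, 63, 65, 65]
230 [59, 60, 59, 60, 60, 63, 57, 55, 63, 59, 38, 43, 40, 44, 37, 52, 112, 126, 154, 241, 239, 226, 159, 193, 192, 1
[... 2853 characters left out ...]
 -40:101 -38:97 -36:98 -34:99 -32:100 -30:100 -28:95 -26:72 -24:47 -22:38 -20:45 -18:52 -16:83 -14:120 -12:131 -10:131 -8:131 -6:129 -4:128 -2:127
flap -100:122 -98:122 -96:120 -94:117 -92:118 -90:119 -88:121 -86:114 -84:103 -82:96 -80:93 -78:95 -76:126 -74:134 -72:95 -70:57 -68:37 -66:37 -64:41 -62:42 -60:41 -58:39 -56:38 -54:59 -52:103 -50:124 -48:128 -46:121 -44:108 -42:102 -40:98 -38:98 -36:99 -34:98 -32:99 -30:96 -28:76 -26:47 -24:35 -22:40 -20:46 -18:81 -16:113 -14:123 -12:123 -10:121 -8:117 -6:118 -4:124 -2:122 0:119 2:118 4:119 6:120 8:121 10:120 12:119 14:113 16:105 18:105 20:135 22:208 24:249 26:254 28:255 30:255 32:255 34:252 36:237 38:187 40:141 42:128 44:129 46:128 48:127 50:127
```

```bash
cat >> h.py <<'E'
from scipy.spatial.transform import Rotation as Ro
YAW=.1366; A=np.array([np.cos(YAW),np.sin(YAW)]); N=np.array([-A[1],A[0]])
MOUTH=np.array([.6635,.0687])-.115*A
def L(x,y=0): return MOUTH+x*A+y*N
def goto(x,y,z,yaw=None):
    s=observe(); R=Ro.from_euler('xyz',s['tool_rot']); d=R.inv().apply(np.array([x,y,z])-s['tool_pos'])
    print('shift',np.round(d*1000,1),'yaw',round(s['tool_rot'][2],4),'' if yaw is None else 'twist(-dyaw)=%.4f'%(s['tool_rot'][2]-yaw))
def lanepos():
    s=observe();p=s['tool_pos'];d=p[:2]-MOUTH
    f=s['contact_force'];print('t',round(float(s['time']),2),'lane x,y,z mm',np.round([d@A*1000,d@N*1000,p[2]*1000],1),'F lane',np.round([f[:2]@A,f[:2]@N,f[2]],1),'open',round(float(s['opening'])*1000,1),'rpy',np.round(s['tool_rot'],4))
E
python3 - <<'E'
from h import *
print(MOUTH,L(-.05),globals().get('grasp_offset'))
goto(.448,-.2775,.10);goto(.448,-.2775,.012)
E
```

```text
[0.54957126 0.05303981] [0.50003702 0.04623103] 0.0188
shift [300.7 -91.7 126.3] yaw 0.4088 
shift [300.7 -91.6 214.3] yaw 0.4088
```

Request:
step_arm(
  plan=[
    [-1,60,-18,25,0],
    [-1,0.12,-0.036,0.05,0],
    [-1,0.18,-0.055,0.075,0],
    [-1,0.24,-0.073,0.1,0],
    [-1,0.3007,-0.0917,0.126,0],
    [-1,0.3007,-0.0917,0.126,0],
    [-1,0.3007,-0.0917,0.126,0],
  ],
  grip_force=25,
)

```text
time: 0.98
tool_pos: [0.4486, -0.2763, 0.0995]
tool_rot: [-3.139, 0.001, 0.412]
contact_force: [-0.9, 0.5, 1.0]
opening: 0.0921
grip_force: 0.0
```

The first row was mistyped in mm, and the rate limit capped it. The pose is good, so I'm descending.

Request:
step_arm(
  plan=[
    [-1,0,0,0.04,0],
    [-1,0,0,0.07,0],
    [-1,0,0,0.085,0],
    [-1,0,0,0.091,0],
    [-1,0,0,0.091,0],
    [0.2,0,0,0.091,0],
    [0.6,0,0,0.091,0],
    [0.6,0,0,0.091,0],
    [0.6,0,0,0.091,0],
    [0.6,0,0,0.091,0],
  ],
  grip_force=25,
)

```text
time: 2.22
tool_pos: [0.4482, -0.278, 0.0098]
tool_rot: [-3.141, 0.0, 0.409]
contact_force: [-0.4, 0.5, 1.5]
opening: 0.052
grip_force: 25.0
```

Run:
```python
from h import *
s=observe();print(s['time'],s['opening'],s['grip_force'],s['tool_pos'],s['tool_rot'],s['contact_force'])
```

```text
2.225 0.05201466923010812 25.00014371238649 [ 0.448165   -0.27798156  0.00982511] [-3.14149221e+00  8.04305828e-05  4.08956350e-01] [-0.41247513  0.54768114  1.52179234]
```

Request:
step_arm(
  plan=[
    [0.6,0,0,-0.03,0],
    [0.6,0,0,-0.07,-0.15],
    [0.6,0,0,-0.11,-0.3],
    [0.6,0,0,-0.13,-0.45],
    [0.6,0,0,-0.13,-0.6],
    [0.6,0,0,-0.13,-0.75],
    [0.6,0,0,-0.13,-0.9],
    [0.6,0,0,-0.13,-1.05],
    [0.6,0,0,-0.13,-1.2],
    [0.6,0,0,-0.13,-1.298],
    [0.6,0,0,-0.13,-1.298],
  ],
)

```text
time: 3.6
tool_pos: [0.4477, -0.2777, 0.139]
tool_rot: [-3.14, -0.001, 1.706]
contact_force: [-0.0, 0.3, -4.2]
opening: 0.0513
grip_force: 25.0
```

Run:
```python
from h import *
lanepos();goto(*L(-.052),.08,YAW+np.pi/2)
```

```text
t 3.6 lane x,y,z mm [-145.9 -313.8  139. ] F lane [ 0.   0.3 -4.2] open 51.3 rpy [-3.1405e+00 -1.2000e-03  1.7059e+00]
shift [313.9  93.5  59.3] yaw 1.7059 twist(-dyaw)=-0.0015
```

Request:
step_arm(
  plan=[
    [0.6,0.05,0.015,0,0],
    [0.6,0.1,0.03,0,0],
    [0.6,0.15,0.045,0,0],
    [0.6,0.2,0.06,0,0],
    [0.6,0.25,0.075,0.02,0],
    [0.6,0.3,0.09,0.04,0],
    [0.6,0.314,0.0935,0.059,0],
    [0.6,0.314,0.0935,0.059,0],
    [0.6,0.314,0.0935,0.059,0],
  ],
)

```text
time: 4.72
tool_pos: [0.4985, 0.0451, 0.0811]
tool_rot: [3.141, 0.0, 1.706]
contact_force: [0.4, -0.5, -4.4]
opening: 0.0516
grip_force: 25.0
```

Run:
```python
from h import *
lanepos();goto(*L(-.052),.0238,YAW+np.pi/2)
c=cam('scene');np.savez('scene1.npz',**c)
I=c['img'][150:280,260:420,::-1];cv2.imwrite('pics/s1.png',cv2.resize(I,None,fx=4,fy=4,interpolation=cv2.INTER_CUBIC))
Q=pts(c);
# lane check in scene view: lip tops and mouth
d=(Q[...,:2]-MOUTH);x=d@A;y=d@N;z=Q[...,2]
k=(abs(z-.0575)<.005)&(abs(y)<.045)&(x>0.01)&(x<.2)
print('lips y hist',np.histogram(y[k],np.arange(-.045,.046,.003))[0])
k=(abs(z-.0575)<.005)&(abs(y)<.035)&(abs(y)>.019)&(x<.04)&(x>-.05)
print('lip x hist',np.histogram(x[k],np.arange(-.02,.04,.003))[0])
k=(abs(z-.014)<.004)&(abs(y)<.045)&(x<-.02)&(x>-.13);print('floor x',np.histogram(x[k],np.arange(-.13,-.05,.004))[0])
b=(x>-.085)&(x<-.02)&(abs(y)<.045)&(z>.06)&(z<.112);print('bearing pts',b.sum(),np.percentile(y[b],[1,5,50,95,99]),np.percentile(z[b],[1,99]))
```

```text
t 4.72 lane x,y,z mm [-51.7  -1.   81.1] F lane [ 0.3 -0.6 -4.4] open 51.6 rpy [3.1413e+00 4.0000e-04 1.7055e+00]
shift [ 1.  -0.3 57.3] yaw 1.7055 twist(-dyaw)=-0.0019
lips y hist [  0  58 177  71  64  69  64  64  70  17   1   1   0   2   1   0   4   1
   0   3  31 113  58  69  62  60  62  50  21   0]
lip x hist [ 0  0  0  0  0  0  9  9  9  9 10  5  6  8 13  9 11  9 12]
floor x [ 0  0  0  0  0  0  0  9 20 21 16 18 18 20 17 14 21 17 15]
bearing pts 326 [-0.02662373 -0.02586159 -0.01549475  0.01107401  0.01300817] [0.07619474 0.11191174]
```

View pics/s1.png

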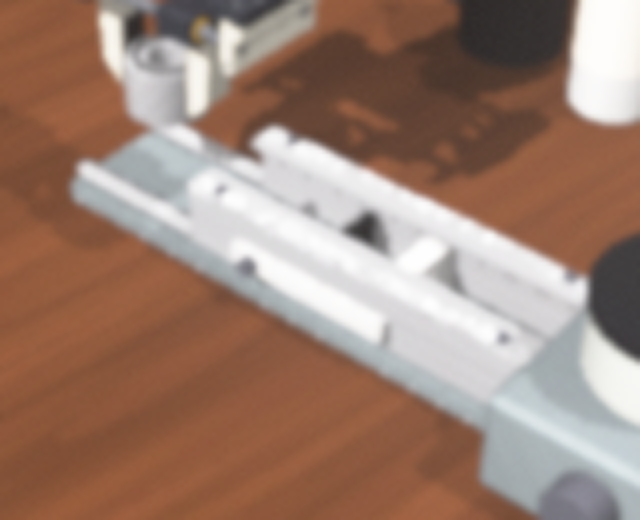

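The picture shows the bearing held over the tray, in line with it, with the lane's lips and mouth where I measured them. Now I'll lower it.

Request:
step_arm(
  plan=[
    [0.6,0.001,0,0.02,0],
    [0.6,0.001,0,0.035,0],
    [0.6,0.001,0,0.045,0],
    [0.6,0.001,0,0.052,0],
    [0.6,0.001,0,0.055,0],
    [0.6,0.001,0,0.0565,0],
    [0.6,0.001,0,0.057,0],
    [0.6,0.001,0,0.057,0],
  ],
)

```text
time: 5.78
tool_pos: [0.4983, 0.0467, 0.0239]
tool_rot: [3.141, 0.0, 1.707]
contact_force: [0.6, 0.1, -4.0]
opening: 0.0519
grip_force: 25.0
```

Run:
```python
from h import *
lanepos()
```

```text
t 5.78 lane x,y,z mm [-51.7   0.7  23.9] F lane [ 0.7  0.1 -4. ] open 51.9 rpy [3.1412e+00 2.0000e-04 1.7070e+00]
```

Request:
step_arm(
  plan=[
    [0.6,0,0,0.0005,0],
    [0.6,0,0,0.001,0],
    [0.6,0,0,0.001,0],
    [0.6,0,0,0.001,0],
  ],
)

```text
time: 6.28
tool_pos: [0.4983, 0.0467, 0.0238]
tool_rot: [3.141, 0.0, 1.707]
contact_force: [-3.3, -0.0, 8.1]
opening: 0.052
grip_force: 25.0
```

Request:
step_arm(
  plan=[
    [0.3,0,0,0.0005,0],
    [-0.2,0,0,0,0],
    [-0.43,0,0,0,0],
    [-0.43,0,0,0,0],
    [-0.43,0,0,-0.015,0],
    [-0.43,0,0,-0.04,0],
    [-0.43,0,0,-0.07,0],
    [-0.2,0,0,-0.07,0],
    [0.4,0,-0.03,-0.07,0],
    [1,0,-0.06,-0.07,0],
    [1,0,-0.06,-0.07,0],
    [1,0,-0.06,-0.07,0],
  ],
)

```text
time: 7.78
tool_pos: [0.4394, 0.0385, 0.0928]
tool_rot: [3.141, 0.0, 1.707]
contact_force: [0.2, -0.3, 0.6]
opening: 0.0207
grip_force: 0.0
```

Run:
```python
from h import *
lanepos();goto(*L(-.112),.034,YAW+np.pi/2)
c=cam('top');P=pts(c);d=P[...,:2]-MOUTH;x=d@A;y=d@N;z=P[...,2]
b=(x>-.1)&(x<0)&(abs(y)<.04)&(abs(z-.051)<.006)
print(b.sum(),cv2.minEnclosingCircle(np.stack([x[b],y[b]],1).astype(np.float32)),np.median(z[b]))
cv2.imwrite('pics/t2.png',cv2.resize(c['img'][120:280,250:350,::-1],None,fx=3.5,fy=3.5,interpolation=cv2.INTER_CUBIC))
```

```text
t 7.78 lane x,y,z mm [-111.1    0.6   92.8] F lane [ 0.2 -0.3  0.6] open 20.7 rpy [3.1406e+00 3.0000e-04 1.7066e+00]
shift [-0.6 -1.  58.8] yaw 1.7066 twist(-dyaw)=-0.0008
36 ((-0.051009293645620346, -8.833874017000198e-05), 0.020687544718384743) 0.051086508646303666
```

View pics/t2.png

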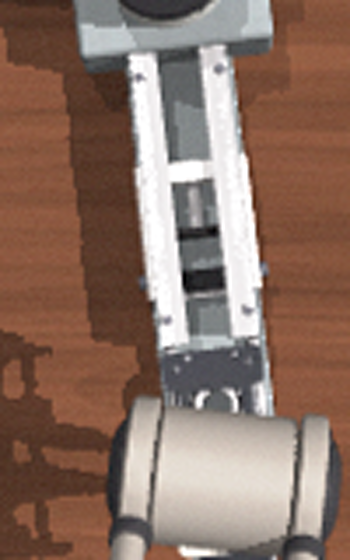

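The picture shows the arm over the tray hiding most of the bearing; the points that can be seen fit a bearing flat on the floor (top at 51 mm) near x = -51. I'll shut the fingers, go down behind it, then approach.

Request:
step_arm(
  plan=[
    [1,-0.0005,-0.001,0,0],
    [1,-0.0005,-0.001,0,0],
    [1,-0.0005,-0.001,0.02,0],
    [1,-0.0005,-0.001,0.045,0],
    [1,-0.0005,-0.001,0.057,0],
    [1,-0.0005,-0.001,0.059,0],
    [1,-0.0005,-0.001,0.059,0],
  ],
)

```text
time: 8.7
tool_pos: [0.4381, 0.0379, 0.0341]
tool_rot: [3.141, 0.0, 1.707]
contact_force: [-0.6, -0.2, 0.5]
opening: 0.0002
grip_force: 0.0
```

Run:
```python
from h import *
lanepos()
c=cam('scene');Q=pts(c);d=Q[...,:2]-MOUTH;x=d@A;y=d@N;z=Q[...,2]
b=(x>-.085)&(x<-.01)&(abs(y)<.04)&(abs(z-.051)<.004)
print(b.sum(),cv2.minEnclosingCircle(np.stack([x[b],y[b]],1).astype(np.float32)),np.median(z[b]))
```

```text
t 8.7 lane x,y,z mm [-112.5    0.2   34.1] F lane [-0.7 -0.1  0.5] open 0.2 rpy [3.1410e+00 2.0000e-04 1.7068e+00]
156 ((-0.0523507297039032, 0.001882032724097371), 0.027640558779239655) 0.05308056679638927
```

Request:
step_arm(
  plan=[
    [1,0,0.003,0,0],
    [1,0,0.007,0,0],
    [1,0,0.011,0,0],
    [1,0,0.013,0,0],
    [1,0,0.015,0,0],
    [1,0,0.017,0,0],
    [1,0,0.019,0,0],
    [1,0,0.021,0,0],
    [1,0,0.024,0,0],
    [1,0,0.027,0,0],
    [1,0,0.03,0,0],
    [1,0,0.033,0,0],
    [1,0,0.036,0,0],
    [1,0,0.039,0,0],
    [1,0,0.042,0,0],
    [1,0,0.045,0,0],
  ],
)

```text
time: 10.75
tool_pos: [0.4825, 0.044, 0.0337]
tool_rot: [-3.142, 0.0, 1.707]
contact_force: [-0.7, -0.6, -0.1]
opening: 0.0007
grip_force: 0.5
```

```bash
cat > look.py <<'E'
from h import *
lanepos()
for n in('scene','top'):
    c=cam(n);Q=pts(c);d=Q[...,:2]-MOUTH;x=d@A;y=d@N;z=Q[...,2]
    b=(x>-.08)&(x<.15)&(abs(y)<(.04 if (x.size<0) else .017))&(abs(z-.051)<.0045)
    print(n,b.sum(),'x',np.round(np.percentile(x[b],[2,50,98]),4) if b.any() else '','y',np.round(np.percentile(y[b],[2,50,98]),4) if b.any() else '')
E
python3 look.py
```

```text
t 10.75 lane x,y,z mm [-67.7   0.2  33.7] F lane [-0.7 -0.5 -0.1] open 0.7 rpy [-3.1415e+00  1.0000e-04  1.7068e+00]
scene 219 x [-0.0737 -0.0107  0.1467] y [-0.0148  0.0025  0.0155]
top 72 x [-0.0037  0.1345  0.1462] y [-0.0166 -0.0025  0.0149]
```

Request:
step_arm(
  plan=[
    [1,0,0.0025,0,0],
    [1,0,0.005,0,0],
    [1,0,0.0075,0,0],
    [1,0,0.01,0,0],
    [1,0,0.0125,0,0],
    [1,0,0.015,0,0],
    [1,0,0.0175,0,0],
    [1,0,0.02,0,0],
    [1,0,0.0225,0,0],
    [1,0,0.025,0,0],
    [1,0,0.0275,0,0],
    [1,0,0.03,0,0],
    [1,0,0.0325,0,0],
    [1,0,0.035,0,0],
  ],
)

```text
time: 12.6
tool_pos: [0.5172, 0.0488, 0.0337]
tool_rot: [-3.142, 0.0, 1.707]
contact_force: [-0.9, 0.9, 1.0]
opening: 0.001
grip_force: 0.7
```

```bash
python3 look.py
python3 - <<'E'
from h import *
c=cam('scene');cv2.imwrite('pics/s3.png',cv2.resize(c['img'][130:280,240:420,::-1],None,fx=4,fy=4,interpolation=cv2.INTER_CUBIC))
E
```

```text
t 12.6 lane x,y,z mm [-32.7   0.2  33.7] F lane [-0.8  1.   1. ] open 1.0 rpy [-3.1416e+00  1.0000e-04  1.7067e+00]
scene 218 x [-0.044   0.0203  0.1464] y [-0.0118  0.0024  0.0154]
top 59 x [0.0884 0.1372 0.1462] y [-0.0162  0.0007  0.0152]
```

View pics/s3.png

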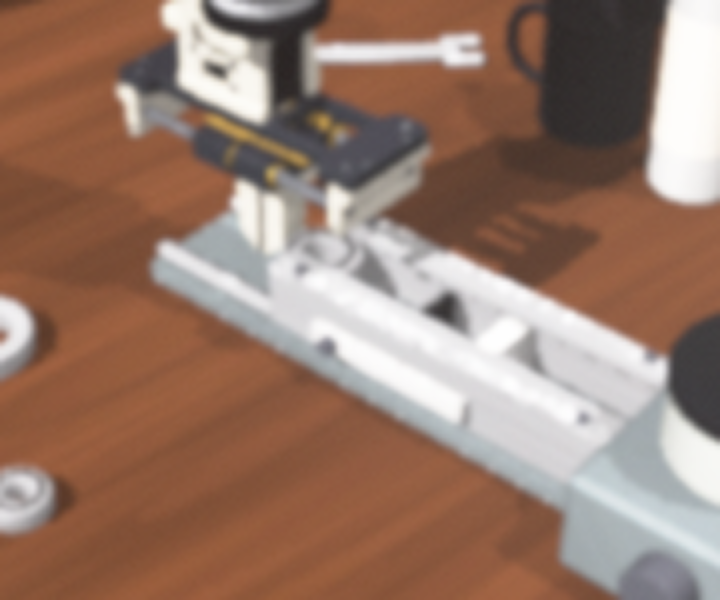

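The picture shows the bearing just inside the mouth at about (330,245), with the shut fingers behind it. Next is the flap.

Request:
step_arm(
  plan=[
    [1,0,0.002,0,0],
    [1,0,0.004,0,0],
    [1,0,0.006,0,0],
    [1,0,0.008,0,0],
    [1,0,0.01,0,0],
    [1,0,0.012,0,0],
    [1,0,0.014,0,0],
  ],
)

```text
time: 13.62
tool_pos: [0.5312, 0.0507, 0.0337]
tool_rot: [3.141, 0.0, 1.707]
contact_force: [-3.8, 0.0, 2.0]
opening: 0.0005
grip_force: 1.5
```

Request:
step_arm(
  plan=[
    [1,0,0.002,0,0],
    [1,0,0.004,0,0],
    [1,0,0.006,0,0],
    [1,0,0.008,0,0],
    [1,0,0.01,0,0],
    [1,0,0.012,0,0],
    [1,0,0.014,0,0],
    [1,0,0.016,0,0],
    [1,0,0.018,0,0],
    [1,0,0.02,0,0],
  ],
)

```text
time: 14.88
tool_pos: [0.5508, 0.0534, 0.0337]
tool_rot: [3.142, 0.0, 1.707]
contact_force: [-2.4, 1.5, 1.1]
opening: 0.0006
grip_force: 0.7
```

Request:
step_arm(
  plan=[
    [1,0,0.002,0,0],
    [1,0,0.004,0,0],
    [1,0,0.006,0,0],
    [1,0,0.008,0,0],
    [1,0,0.01,0,0],
    [1,0,0.012,0,0],
    [1,0,0.014,0,0],
    [1,0,0.016,0,0],
    [1,0,0.018,0,0],
    [1,0,0.02,0,0],
  ],
)

```text
time: 16.12
tool_pos: [0.5706, 0.0561, 0.0337]
tool_rot: [-3.141, 0.0, 1.707]
contact_force: [-2.5, 0.1, 2.4]
opening: 0.0011
grip_force: 1.4
```

```bash
python3 look.py
```

```text
t 16.12 lane x,y,z mm [21.2  0.2 33.7] F lane [-2.5  0.5  2.4] open 1.1 rpy [-3.1414  0.      1.7068]
scene 199 x [0.0232 0.0784 0.1468] y [-0.0098  0.0045  0.0168]
top 41 x [0.1329 0.1398 0.1464] y [-0.0161  0.0001  0.0151]
```

Request:
step_arm(
  plan=[
    [1,0,0.0015,0,0],
    [1,0,0.003,0,0],
    [1,0,0.0045,0,0],
    [1,0,0.006,0,0],
    [1,0,0.0075,0,0],
    [1,0,0.009,0,0],
    [1,0,0.0105,0,0],
    [1,0,0.012,0,0],
    [1,0,0.0135,0,0],
    [1,0,0.015,0,0],
    [1,0,0.0165,0,0],
  ],
)

```text
time: 17.6
tool_pos: [0.5862, 0.0584, 0.0336]
tool_rot: [-3.14, -0.0, 1.707]
contact_force: [-7.0, -0.1, 4.8]
opening: 0.0005
grip_force: 3.5
```

Request:
step_arm(
  plan=[
    [1,0,0.001,0,0],
    [1,0,0.002,0,0],
    [1,0,0.003,0,0],
    [1,0,0.004,0,0],
  ],
)

```text
time: 18.1
tool_pos: [0.5899, 0.0589, 0.0337]
tool_rot: [-3.139, -0.0, 1.707]
contact_force: [-8.2, 0.7, 4.4]
opening: 0.0005
grip_force: 4.0
```

```bash
python3 look.py
python3 - <<'E'
from h import *
c=cam('scene');cv2.imwrite('pics/s4.png',cv2.resize(c['img'][150:270,270:420,::-1],None,fx=5,fy=5,interpolation=cv2.INTER_CUBIC))
E
```

```text
t 18.1 lane x,y,z mm [40.8  0.3 33.7] F lane [-8.   1.8  4.4] open 0.5 rpy [-3.1395e+00 -2.0000e-04  1.7069e+00]
scene 205 x [0.039  0.0979 0.1471] y [-0.0101  0.0045  0.0157]
top 0 x  y
```

View pics/s4.png

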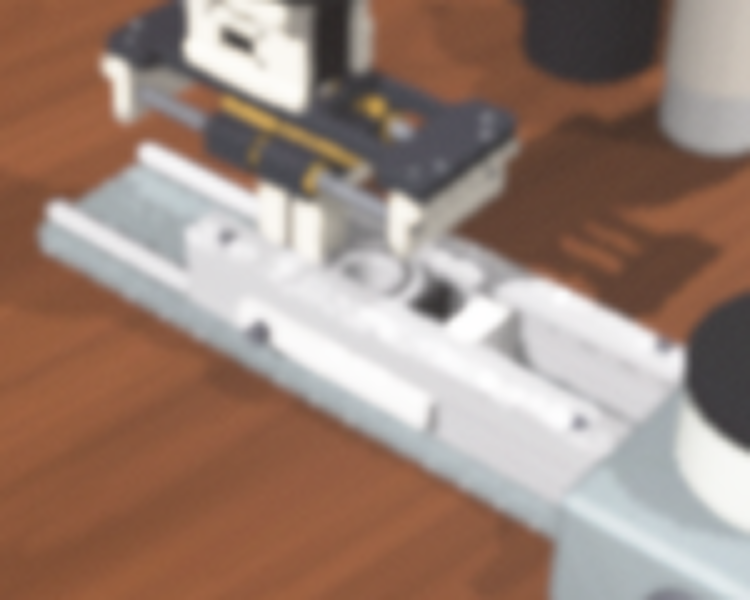

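The picture shows the bearing deep in the lane at about (375,268), against the pad and bracket, with the fingers in the slot and the flap hidden. I'll go on in small steps and watch the force.

Request:
step_arm(
  plan=[
    [1,0,0.0007,0,0],
    [1,0,0.0014,0,0],
    [1,0,0.002,0,0],
    [1,0,0.002,0,0],
  ],
)

```text
time: 18.75
tool_pos: [0.5918, 0.0592, 0.0336]
tool_rot: [-3.139, -0.0, 1.707]
contact_force: [-8.1, 0.3, 4.6]
opening: 0.0006
grip_force: 4.1
```

Request:
step_arm(
  plan=[
    [1,0,0.0005,0,0],
    [1,0,0.001,0,0],
    [1,0,0.001,0,0],
  ],
)

```text
time: 19.12
tool_pos: [0.5927, 0.0593, 0.0336]
tool_rot: [-3.139, -0.0, 1.707]
contact_force: [-8.4, -0.0, 5.1]
opening: 0.0004
grip_force: 4.2
```

Request:
step_arm(
  plan=[
    [1,0,0.0005,0,0],
    [1,0,0.001,0,0],
    [1,0,0.001,0,0],
  ],
)

```text
time: 19.5
tool_pos: [0.5937, 0.0595, 0.0337]
tool_rot: [-3.139, -0.0, 1.707]
contact_force: [-7.8, 0.7, 5.5]
opening: 0.0004
grip_force: 4.4
```

```bash
python3 look.py
```

```text
t 19.5 lane x,y,z mm [44.6  0.4 33.7] F lane [-7.7  1.7  5.5] open 0.4 rpy [-3.1390e+00 -3.0000e-04  1.7069e+00]
scene 208 x [0.0422 0.1003 0.146 ] y [-0.0101  0.0046  0.0161]
top 0 x  y
```

Request:
step_arm(
  plan=[
    [1,0,0.0005,0,0],
    [1,0,0.001,0,0],
    [1,0,0.001,0,0],
  ],
)

```text
time: 19.98
tool_pos: [0.5946, 0.0596, 0.0336]
tool_rot: [-3.139, -0.0, 1.707]
contact_force: [-8.3, -0.6, 5.1]
opening: 0.0004
grip_force: 4.5
```

Request:
step_arm(
  plan=[
    [1,0,0.0005,0,0],
    [1,0,0.001,0,0],
    [1,0,0.001,0,0],
  ],
)

```text
time: 20.35
tool_pos: [0.5955, 0.0598, 0.0336]
tool_rot: [-3.139, -0.0, 1.707]
contact_force: [-8.6, -0.2, 6.3]
opening: 0.0006
grip_force: 4.6
```

Request:
step_arm(
  plan=[
    [1,0,0.0003,0,0],
    [1,0,0.0006,0,0],
    [1,0,0.0006,0,0],
  ],
)

```text
time: 20.72
tool_pos: [0.596, 0.0599, 0.0337]
tool_rot: [-3.139, -0.0, 1.707]
contact_force: [-9.4, 0.2, 6.8]
opening: 0.0003
grip_force: 4.7
```

Request:
step_arm(
  plan=[
    [1,0,0.0003,0,0],
    [1,0,0.0006,0,0],
    [1,0,0.0006,0,0],
  ],
)

```text
time: 21.1
tool_pos: [0.5966, 0.0599, 0.0337]
tool_rot: [-3.138, -0.0, 1.707]
contact_force: [-9.0, 0.3, 6.1]
opening: 0.0001
grip_force: 4.8
```

```bash
python3 look.py;python3 - <<'E'
from h import *
for n,s in(('scene',np.s_[170:230,300:380]),('top',np.s_[160:235,270:350])):
    c=cam(n);cv2.imwrite(f'pics/{n}5.png',cv2.resize(c['img'][s][...,::-1],None,fx=7,fy=7,interpolation=cv2.INTER_CUBIC))
a,b=cv2.imread('pics/scene5.png'),cv2.imread('pics/top5.png')
cv2.imwrite('pics/s5.png',cv2.resize(np.hstack([cv2.copyMakeBorder(a,0,b.shape[0]-a.shape[0],0,0,0),b]),None,fx=.7,fy=.7))
E
```

```text
t 21.1 lane x,y,z mm [47.5  0.4 33.7] F lane [-8.9  1.6  6.1] open 0.1 rpy [-3.1384e+00 -3.0000e-04  1.7070e+00]
scene 205 x [0.0419 0.1037 0.1471] y [-0.0101  0.0044  0.0159]
top 0 x  y
```

View pics/s5.png

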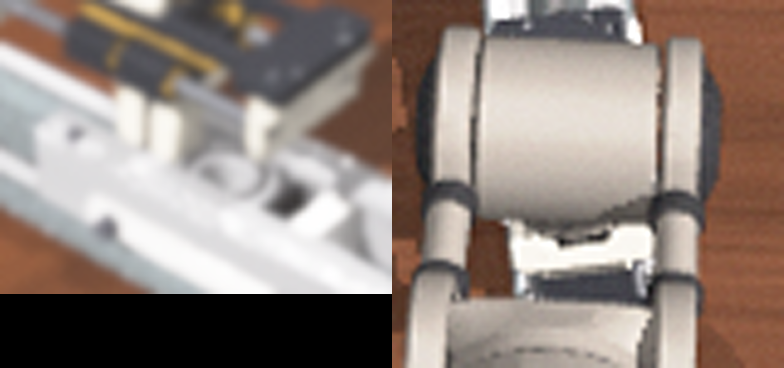

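The picture can't show the flap, because the arm and lip hide it. I'll keep feeling for the stop.

Request:
step_arm(
  plan=[
    [1,0,0.0003,0,0],
    [1,0,0.0006,0,0],
    [1,0,0.0006,0,0],
  ],
)

```text
time: 21.68
tool_pos: [0.5971, 0.06, 0.0337]
tool_rot: [-3.138, -0.0, 1.707]
contact_force: [-9.7, 0.6, 6.4]
opening: 0.0006
grip_force: 4.9
```

Request:
step_arm(
  plan=[
    [1,0,0.0003,0,0],
    [1,0,0.0006,0,0],
    [1,0,0.0006,0,0],
  ],
)

```text
time: 22.05
tool_pos: [0.5977, 0.0601, 0.0337]
tool_rot: [-3.138, -0.0, 1.707]
contact_force: [-9.8, 0.0, 6.8]
opening: 0.0002
grip_force: 5.0
```

Request:
step_arm(
  plan=[
    [1,0,0.0003,0,0],
    [1,0,0.0006,0,0],
    [1,0,0.0006,0,0],
  ],
)

```text
time: 22.42
tool_pos: [0.5982, 0.0602, 0.0336]
tool_rot: [-3.138, -0.0, 1.707]
contact_force: [-9.7, -0.5, 6.7]
opening: 0.0004
grip_force: 5.0
```

Request:
step_arm(
  plan=[
    [1,0,0.0003,0,0],
    [1,0,0.0006,0,0],
    [1,0,0.0006,0,0],
  ],
)

```text
time: 22.8
tool_pos: [0.5988, 0.0603, 0.0337]
tool_rot: [-3.138, -0.0, 1.707]
contact_force: [-9.2, -0.2, 6.8]
opening: 0.0004
grip_force: 5.1
```

Request:
step_arm(
  plan=[
    [1,0,0.0003,0,0],
    [1,0,0.0003,0,0],
  ],
)

```text
time: 23.05
tool_pos: [0.599, 0.0603, 0.0336]
tool_rot: [-3.138, -0.0, 1.707]
contact_force: [-10.2, 1.1, 6.4]
opening: 0.0002
grip_force: 5.2
```

Request:
step_arm(
  plan=[
    [1,0,0.0003,0,0],
    [1,0,0.0003,0,0],
  ],
)

```text
time: 23.3
tool_pos: [0.5993, 0.0603, 0.0337]
tool_rot: [-3.138, -0.0, 1.707]
contact_force: [-9.9, 0.2, 7.1]
opening: 0.0003
grip_force: 5.2
```

Request:
step_arm(
  plan=[
    [1,0,0.0003,0,0],
    [1,0,0.0003,0,0],
  ],
)

```text
time: 23.55
tool_pos: [0.5993, 0.0604, 0.0337]
tool_rot: [-3.137, -0.0, 1.707]
contact_force: [-11.6, -0.6, 7.4]
opening: 0.0004
grip_force: 5.7
```

The stop is felt at about 50.4 mm, so the hinge is near 43 mm and the flap must have popped about 5 mm back. Now I'll ease back.

Request:
step_arm(
  plan=[
    [1,0,-0.001,0,0],
    [1,0,-0.0025,0,0],
    [1,0,-0.004,0,0],
    [1,0,-0.0055,0,0],
    [1,0,-0.007,0,0],
    [1,0,-0.0085,0,0],
    [1,0,-0.01,0,0],
    [1,0,-0.0115,0,0],
    [1,0,-0.013,0,0],
    [1,0,-0.0145,0,0],
    [1,0,-0.016,0,0],
  ],
)

```text
time: 24.92
tool_pos: [0.5854, 0.0581, 0.0337]
tool_rot: [3.141, 0.0, 1.707]
contact_force: [-2.5, 1.0, 0.5]
opening: 0.0006
grip_force: 1.3
```

Request:
step_arm(
  plan=[
    [1,0,-0.0012,0,0],
    [1,0,-0.0025,0,0],
    [1,0,-0.0035,0,0],
    [1,0,-0.0045,0,0],
    [1,0,-0.0055,0,0],
  ],
)

```text
time: 25.55
tool_pos: [0.58, 0.0574, 0.0337]
tool_rot: [3.141, 0.0, 1.707]
contact_force: [-0.9, 0.8, -0.0]
opening: 0.0004
grip_force: 0.8
```

Request:
step_arm(
  plan=[
    [1,0,-0.001,0,0],
    [1,0,-0.002,0,0],
    [1,0,-0.003,0,0],
    [1,0,-0.004,0,0],
    [1,0,-0.005,0,0],
    [1,0,-0.006,0,0],
    [1,0,-0.007,0,0],
    [1,0,-0.008,0,0],
  ],
)

```text
time: 26.55
tool_pos: [0.5721, 0.0562, 0.0338]
tool_rot: [3.141, 0.0, 1.707]
contact_force: [-0.7, -1.0, -0.4]
opening: 0.0003
grip_force: 0.0
```

```bash
python3 look.py
```

```text
t 26.55 lane x,y,z mm [22.8  0.1 33.8] F lane [-0.8 -0.9 -0.4] open 0.3 rpy [3.1412e+00 2.0000e-04 1.7068e+00]
scene 203 x [0.0277 0.0823 0.1465] y [-0.0111  0.0043  0.0154]
top 48 x [0.1334 0.1397 0.1469] y [-0.0163  0.0002  0.0153]
```

Request:
step_arm(
  plan=[
    [1,0,-0.001,0,0],
    [1,0,-0.002,0,0],
    [1,0,-0.003,0,0],
    [1,0,-0.004,0,0],
    [1,0,-0.006,0,0],
    [1,0,-0.009,0,0],
    [1,0,-0.012,0,0],
    [1,0,-0.012,-0.02,0],
    [1,0,-0.012,-0.05,0],
    [1,0,-0.012,-0.09,0],
    [1,0,-0.03,-0.15,0],
    [1,0,-0.08,-0.17,0],
    [1,0,-0.13,-0.17,0],
    [1,-0.05,-0.15,-0.17,0],
    [1,-0.11,-0.15,-0.17,0],
    [1,-0.17,-0.15,-0.17,0],
    [1,-0.2,-0.15,-0.17,0],
    [1,-0.2,-0.15,-0.17,0],
    [1,-0.2,-0.15,-0.17,0],
  ],
)

```text
time: 29.02
tool_pos: [0.4501, -0.1614, 0.2036]
tool_rot: [-3.141, -0.001, 1.707]
contact_force: [1.0, 0.2, 1.3]
opening: 0.0003
grip_force: 0.0
```

```bash
python3 look.py;python3 - <<'E'
from h import *
c=cam('top');c0=dict(np.load('top0.npz'))
cv2.imwrite('pics/t6.png',cv2.resize(c['img'][130:235,260:350,::-1],None,fx=5,fy=5,interpolation=cv2.INTER_CUBIC))
Q=pts(c);d=Q[...,:2]-MOUTH;x=d@A;y=d@N;z=Q[...,2]
b=(abs(y)<.012)&(x>.02)&(x<.13)
for lo in range(20,130,4):
    k=b&(x*1000>=lo)&(x*1000<lo+4); print(lo,int(1000*np.median(z[k])),end=' | ')
E
```

```text
t 29.02 lane x,y,z mm [-127.8 -198.9  203.6] F lane [1.  0.1 1.3] open 0.3 rpy [-3.1411e+00 -7.0000e-04  1.7068e+00]
scene 191 x [0.0435 0.0853 0.1465] y [-0.0093  0.0056  0.0167]
top 166 x [0.0436 0.082  0.1454] y [-0.0166  0.0007  0.0159]
20 13 | 24 14 | 28 13 | 32 14 | 36 14 | 40 33 | 44 52 | 48 53 | 52 49 | 56 48 | 60 15 | 64 15 | 68 14 | 72 15 | 76 37 | 80 50 | 84 51 | 88 51 | 92 47 | 96 45 | 100 34 | 104 18 | 108 34 | 112 20 | 116 16 | 120 35 | 124 24 | 128 24 |
```

View pics/t6.png

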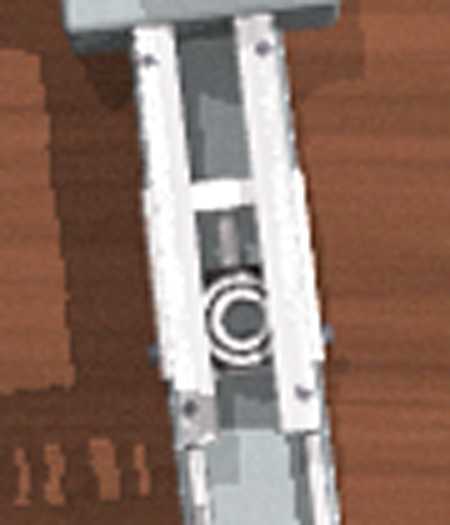

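The top view shows the bearing between the lips at about (240,318), spanning lane x 42 to 94 mm. Its rear is on the flap at the 43 mm hinge, the pad is against its front, and the arm is clear.

```bash
python3 -c "
from cell import *
print(hand_in())"
```

```text
the job is handed in; nothing more can be done
None
```

I handed the job in at about 29 s: the bearing rests in the lane against the flap with the arm well clear. That the flap is up is inferred, because the lips hid it; I pushed to the plunger's stop, about 5 mm past where it pops, and eased the bearing back slowly.

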